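# Stage a resin mount and hold the curing hood at its balance

### The job

I am about to swap mounts in the UV curing unit and need both hands for the tweezers. First stand the red resin mount upright on the narrow steel loading ledge at the unit's side, without dropping it, and let go of it. Then take the amber hood by its bar handle, raise it past its balance point (50 degrees open, where the hinge springs take over) without letting it spring up to its stop, ease it back, and hold it still just below the balance, at about 45 degrees: finish holding it there by the handle, and leave everything else on the bench where it is.

Things in the scene. Friction and masses are not known exactly. Their poses are not given: they have to be found in the camera images.
- mount_red: Red resin specimen mount: cylinder 30 mm in diameter, 22 mm high (18 to 36 g), small steel specimen in its top face, standing on the bench. Origin at the centre of its underside, z along its axis. A green and a black mount of the same size stand elsewhere on the bench; the three swap places from start to start.
- unit: UV curing unit, fixed: ivory box 240 mm deep (x), 260 wide (y), 100 high, dark panel in front, see-through amber hood with white edges on top (230 wide; shut, its top is 150 mm up, its front face 110 mm in front of the unit's origin). Origin: centre of the underside; -x points out of the front, roughly to the robot (turned up to 0.2 rad either way), y to the left seen from the robot, z up.
- ledge (a point): Centre of the top face of the loading ledge, a level bare steel strip on the unit's left (+y) flank, 120 mm long (x), 42 mm wide (y), 95 mm above the bench, no rim, 10 mm clear of the unit's side. Anywhere along it is good if the mount stands fully on it. The shut hood's side is 46 mm from the ledge's centre line and rises 55 mm above the ledge. Axes as the unit's.
- handle: The hood's handle: round steel bar, 14 mm in diameter, 124 mm long, parallel to the unit's y, on a post at each end 45 mm in front of the hood's front face (38 mm free for a finger between bar and face; middle 110 mm clear). Origin: middle of the bar, on its axis; x from bar into hood, y along the bar, z up when shut. Turns with the hood. Shut, the bar is 124 mm above the bench.
- hinge (a point): Middle of the hood's hinge axis, fixed, at the back of the unit, 106 mm above the bench; the axis is parallel to the unit's y. With the hood shut the bar lies 269 mm in front of it (unit's -x) and 18 mm above it; the bar swings up and back about this axis on a radius of 270 mm.
- hood (a joint): Opening of the hood, rad: 0 shut (the start), growing as its front rises; stop at 1.31 (75 degrees). Springs in the hinge counterbalance it: below the balance point at 0.873 (50 degrees) it sinks shut if let go (1.3 N down at the bar when shut, 0.25 N at 45 degrees), above it the springs drive it up to the stop (0.5 N at the bar at 60 degrees). Hinge friction is too small to hold it.
- mount_green: Green resin mount, 30 mm in diameter, 22 mm high, to be left alone. Origin at the centre of its underside.
- mount_black: Black resin mount, 30 mm in diameter, 22 mm high, to be left alone. Origin at the centre of its underside.
- dropper: Amber dropper bottle, 34 mm in diameter, 75 mm high, bystander. Origin at the centre of its underside.
- resin_jar: Blue jar with a white cap, 60 mm in diameter, 65 mm high, bystander. Origin at the centre of its underside.
- dish: Shallow glass dish, 90 mm in diameter, 16 mm high, bystander. Origin at the centre of its underside.
- slide_box: Blue slide box 85 x 160 x 34 mm, bystander. Origin at the centre of its underside.
- tweezers: Steel tweezers about 118 mm long lying flat, bystander. Origin near their middle, on the bench.
- objective: Steel microscope objective standing upright, 28 mm in diameter, 46 mm high, bystander. Origin at the centre of its underside.

How it is judged:
By the outcome, as a careful person would: the job done as asked, in the order asked, and still so for the second after the job is handed in, while the arm keeps its last pose, push and grip.
It also fails if it takes over 59 s, if anything falls off the work surface, if the arm or the gripper's body presses on something with over 40 N, if the wrist force passes 120 N, or if a joint passes its speed limit or range.

### The arm

A 7-joint arm with a two-finger parallel gripper is mounted at the origin on the work surface. World frame = base frame: x ahead of the robot, y to its left, z up, the work surface at z = 0. Lengths are in m, angles in rad, forces in N, time in s.
With the tool pointing down it reaches from about 0.35 to 0.9 m from the base axis. Payload 19.9 kg.
Tool frame: the origin (TCP) lies at the very end of the fingers, on their centre line; the grasp point (between the pads) lies 19 mm behind it; z points along the fingers, y is the line along which they close (so a half turn about z gives the same grasp; the last joint's range is limited). The gripper opens to 94 mm and grips with 3 to 60 N. Pads are 16 mm wide; open, the fingers measure 119 mm over their backs; the gripper's body (75 mm by 177 mm) begins 78 mm behind the grasp point.
Start: joints at [1.101, 0.417, -0.01, 1.614, 0.005, 1.111, -0.053], TCP at [0.259, -0.569, 0.205] pointing down, gripper open.
Joint ranges: [-2.81, 2.81], [-0.39, 2.02], [-1.27, 1.25], [0.06, 2.57], [-1.19, 4.33], [0.19, 2], [-2.82, 2.82]. Speed limits (rad/s): [1.89, 1.89, 2.39, 2.39, 3.01, 3.01, 3.01].

### API

Orientations are given as a 3x3 rotation matrix whose columns are the frame's x, y, z axes.
In Python, from bench import goto, movel, move_j, gripper_to, wait, ik, get_image, Unreachable, finish_job, current_t, current_joints, current_dq, current_joint_efforts, current_tool_pos, current_eef_rot, current_contact_force, current_ft_torque, current_grip_width, current_gripper_force gives the robot as it stands. The module is installed in compiled form; this text tells all that it offers. Calls block until the motion is done:
- goto(position, orientation): joint-space move of the TCP to a pose.
- movel(position, rot=None, max_speed=0.15): straight line of the TCP; rot=None keeps the orientation; max_speed is the mean speed in m/s.
- move_j(angles): joint-space move.
- gripper_to(opening): finger opening in m; the grip force is fixed at half the most; returns when the fingers have stopped.
- wait(seconds).
- ik(position, orientation): joint angles nearest the present ones, or None.
- get_image(name): name is "side" or "top"; returns a dict with "image" (420x560x3 uint8, red, green, blue), "fov_y" (degrees; the focal length in pixels is half the picture's height over the tangent of half this angle, whatever the lens; pixels are square), "cx", "cy" (the principal point, pixels), "R" (3x3) and "t" (3): a world point X has camera coordinates R X + t. Camera axes: x right, y down, z forward; pixel columns grow to the right and rows downward; lengths in m; the calibration is good to about 2 mm. A picture is of the moment at which its call begins. There is no depth.
A pose or a line that the arm cannot do raises Unreachable and nothing moves.
- finish_job(): hands the job in; it is judged then, once.
Readings, each from a call of its own:
- current_t(): time.
- current_joints(): joint angles.
- current_dq(): joint speeds.
- current_joint_efforts(): joint torques, N m.
- current_tool_pos(): TCP position.
- current_eef_rot(): TCP orientation.
- current_contact_force(): force on the tool from outside, world axes, zero at the start.
- current_ft_torque(): the same for the moment, N m.
- current_grip_width(): finger opening in m.
- current_gripper_force(): force on a finger pad.
Only numpy, scipy, OpenCV 4.12 (cv2) and the standard library are available. Lean on these libraries where they do the work, as an engineer would, in place of code of your own. Each camera call takes 0.05 s, during which the arm holds its last target. There are 200 camera calls.

## Working session

There is one attempt and no reset: what is moved stays moved. The work goes in short steps, each a Python script; the robot and the scene stay as the last script left them, time stands still between calls to the robot, and variables do not carry over. Pictures are saved under pics/ and viewed, at most 10 in all, crops included, and the job is handed in when it is done.

```bash
mkdir -p pics; ls
python3 - <<'E'
from bench import *
import cv2
for n in("side","top"):
    d=get_image(n); cv2.imwrite(f"pics/{n}0.png",d["image"][:,:,::-1])
    print(n,d["fov_y"],d["cx"],d["cy"],d["R"],d["t"])
print(current_t(),current_eef_rot())
E
```

```text
pics
side 48.41276501141185 285.5926886955408 215.05032044742399 [[-0.94922964 -0.31379565  0.02225715]
 [-0.20590686  0.56625901 -0.79809342]
 [ 0.23783493 -0.76215683 -0.60212251]] [0.50694651 0.20125065 1.30406183]
top 56.839853641848066 277.81108848890716 211.12440679674197 [[ 0.01154052 -0.99982536 -0.0146995 ]
 [-0.99767784 -0.01052641 -0.06729132]
 [ 0.06712483  0.01544194 -0.99762508]] [0.0013104  0.55907849 1.13799181]
0.1 [[ 9.09895179e-01  4.14837897e-01 -5.30339093e-04]
 [ 4.14838221e-01 -9.09894751e-01  8.90506725e-04]
 [-1.13136819e-04 -1.03027270e-03 -9.99999463e-01]]
```

View pics/side0.png

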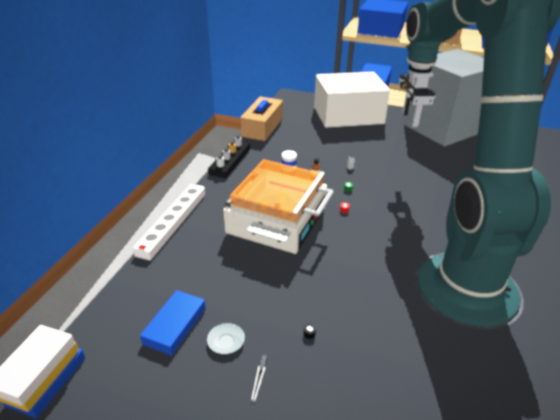

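View pics/top0.png

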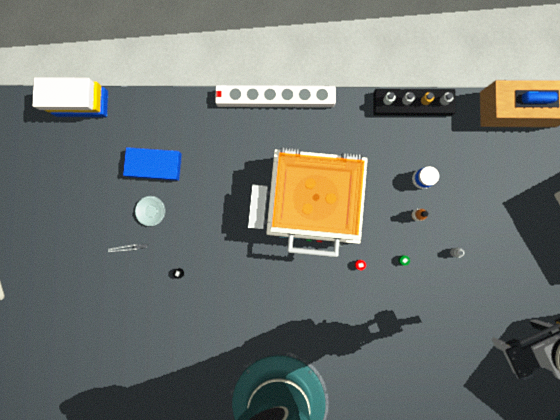

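The side view shows the unit at about (275,205) with its ledge facing the camera at (268,234), and the red mount at (345,208). In the top view red is at (360,265), green at (404,260), the ledge at (257,207) and the bar at about (313,252).

```bash
cat > h.py <<'E'
import numpy as np, cv2
from bench import *
def cam(n):
    d=get_image(n); d["f"]=210/np.tan(np.radians(d["fov_y"]/2)); d["R"]=np.array(d["R"]); d["t"]=np.array(d["t"]); return d
def onz(d,uv,z):
    r=d["R"].T@np.array([(uv[0]-d["cx"])/d["f"],(uv[1]-d["cy"])/d["f"],1]); c=-d["R"].T@d["t"]
    return c+r*(z-c[2])/r[2]
def proj(d,X):
    c=d["R"]@np.asarray(X)+d["t"]; return d["f"]*c[:2]/c[2]+[d["cx"],d["cy"]]
def blobs(m,lo=8):
    n,_,s,c=cv2.connectedComponentsWithStats(m.astype(np.uint8)); return [(s[i],c[i]) for i in range(1,n) if s[i][4]>=lo]
def red(d):
    h=cv2.cvtColor(d["image"],cv2.COLOR_RGB2HSV); return ((h[...,0]<6)|(h[...,0]>172))&(h[...,1]>140)&(h[...,2]>90)
def Rt(yaw,pitch):
    # closing axis & tool z in vertical plane along heading yaw; pitch = angle of tool below horizontal
    z=np.array([np.cos(pitch)*np.cos(yaw),np.cos(pitch)*np.sin(yaw),-np.sin(pitch)])
    y=np.array([np.sin(pitch)*np.cos(yaw),np.sin(pitch)*np.sin(yaw),np.cos(pitch)])
    return np.column_stack([np.cross(y,z),y,z])
E
python3 - <<'E'
from h import *
t=cam("top"); s=cam("side")
for d in(t,s):
    for st,c in blobs(red(d)): print("red",st,c,onz(d,c,.012),onz(d,c,.022))
g=cv2.cvtColor(t["image"],cv2.COLOR_RGB2HSV)
w=(g[...,1]<60)&(g[...,2]>140)
w[:, :]&=True
sub=np.zeros_like(w); sub[175:235,240:268]=w[175:235,240:268]
b=max(blobs(sub),key=lambda q:q[0][4]); print("ledge",b, onz(t,b[1],.095))
pts=np.argwhere(sub)[:,::-1].astype(np.float32); r=cv2.minAreaRect(pts); print(r,[onz(t,p,.095) for p in cv2.boxPoints(r)])
am=(g[...,0]>5)&(g[...,0]<25)&(g[...,1]>120)&(g[...,2]>120)
b=max(blobs(am),key=lambda q:q[0][4]); print("hood",b)
cv2.imwrite("pics/tc.png",cv2.resize(t["image"][140:280,230:420,::-1],None,fx=4,fy=4,interpolation=cv2.INTER_CUBIC))
cv2.imwrite("pics/sc.png",cv2.resize(s["image"][145:260,210:370,::-1],None,fx=5,fy=5,interpolation=cv2.INTER_CUBIC))
E
```

```text
red [216  91   5   6  25] [218.4   93.44] [0.91946603 0.19407599 0.012     ] [0.91569243 0.19231487 0.022     ]
red [317 240   5   2   9] [318.77777778 240.55555556] [ 0.47291386 -0.11546174  0.012     ] [ 0.47298677 -0.11455657  0.022     ]
red [355 260  11  11  73] [359.90410959 264.63013699] [ 0.40322595 -0.23740816  0.012     ] [ 0.40389913 -0.23545256  0.022     ]
red [340 204  10  10  57] [344.14035088 209.12280702] [ 0.40269607 -0.22714601  0.012     ] [ 0.40063437 -0.21342124  0.022     ]
red [314 216   3   3   8] [314.875 217.125] [ 0.4833587  -0.15075456  0.012     ] [ 0.48042264 -0.13785784  0.022     ]
red [140 246   5   2  10] [142.  246.5] [0.93048249 0.16537019 0.012     ] [0.92269976 0.17484022 0.022     ]
ledge (array([248, 185,  19,  44, 635], dtype=int32), array([257.01732283, 206.49291339])) [0.56623846 0.06444889 0.095     ]
((257.5, 209.5), (49.0, 19.0), 90.0) [array([0.62633994, 0.09063529, 0.095     ]), array([0.6268484 , 0.03740599, 0.095     ]), array([0.4899825 , 0.03556943, 0.095     ]), array([0.4893799 , 0.08834534, 0.095     ])]
hood (array([ 272,  152,   92,   83, 6427], dtype=int32), array([317.82744671, 193.30325191]))
```

View pics/tc.png

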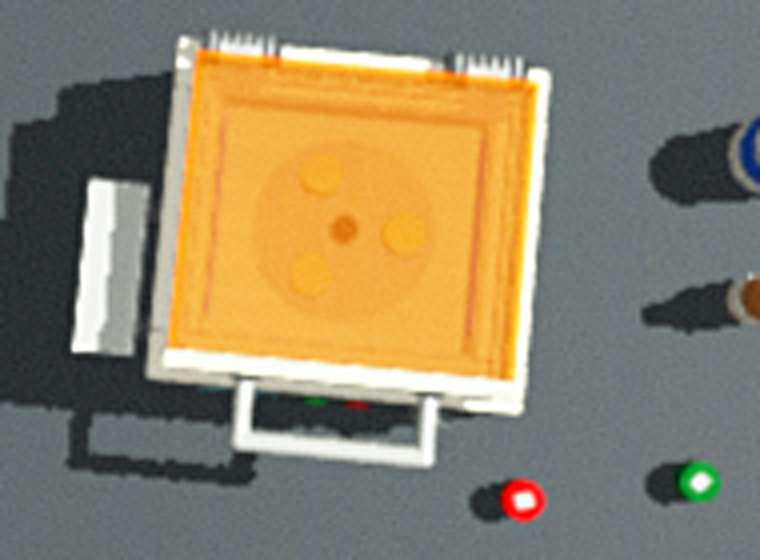

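View pics/sc.png

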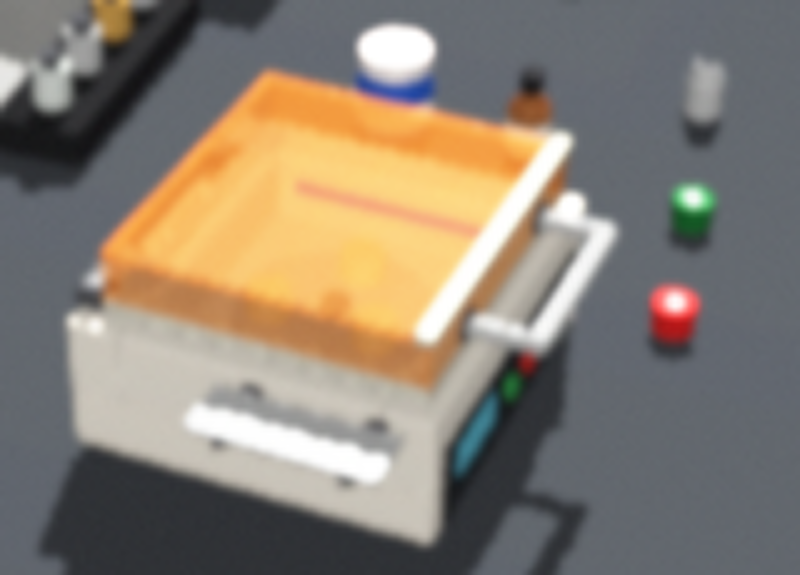

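The crops show the ledge's corners, scaled to the top crop, at (90,178), (150,183), (132,355) and (72,352), part lit and part shaded. The bar runs from (236,440) to (433,457) in the top crop, and from (540,343) to (613,232) in the side crop. Red stands in front and to the right of the bar.

Run:
```python
from h import *
t=cam("top"); s=cam("side")
T=lambda x,y:(230+x/4-.375,140+y/4-.375)
S=lambda x,y:(210+x/5-.4,145+y/5-.4)
L=np.array([onz(t,T(*p),.095) for p in((90,178),(150,183),(132,355),(72,352))]); print("ledge",L.mean(0)); 
print([np.degrees(np.arctan2(v[1],v[0])) for v in (L[0]-L[3],L[1]-L[2])],np.linalg.norm(L[0]-L[3]))
B=[onz(t,T(*p),.127) for p in((236,440),(433,457))]; v=B[0]-B[1]; print("bar",B,(B[0]+B[1])/2,np.linalg.norm(v),np.degrees(np.arctan2(-v[0],v[1])))
Bs=[onz(s,S(*p),.127) for p in((540,343),(613,232))]; print("barside",Bs)
C=[onz(t,T(*p),.1) for p in((148,378),(521,412),(550,72),(178,40))]; v=C[0]-C[1];w=C[2]-C[1]
print("box",(C[0]+C[2])/2,np.linalg.norm(v),np.linalg.norm(w),np.degrees(np.arctan2(-v[0],v[1])),np.degrees(np.arctan2(w[1],w[0])))
yaw=np.radians(-5); u=np.array([np.cos(yaw),np.sin(yaw),0]);l=np.array([-u[1],u[0],0])
print("unit from bar",(B[0]+B[1])/2+.155*u,"from ledge",L.mean(0)-.161*l)
```

```text
ledge [0.56680187 0.06344361 0.095     ]
[np.float64(-4.958587479672216), np.float64(-5.172169390918737)] 0.12231962148331904
bar [array([ 0.44854874, -0.02439373,  0.127     ]), array([ 0.4388091 , -0.15623148,  0.127     ])] [ 0.44367892 -0.09031261  0.127     ] 0.13219701518739244 -4.225105679139727
barside [array([ 0.44716075, -0.02326378,  0.127     ]), array([ 0.43464866, -0.14974889,  0.127     ])]
box [ 0.59763071 -0.10233314  0.1       ] 0.25747440898453494 0.23738577465833174 -4.5412154656262285 -5.020848675720838
unit from bar [ 0.5980891  -0.10382175  0.127     ] from ledge [ 0.5527698  -0.09694373  0.095     ]
```

```bash
cat >> h.py <<'E'
YAW=np.radians(-4.8); U=np.array([np.cos(YAW),np.sin(YAW),0]); Z=np.array([0,0,1.])
LEDGE=np.array([.567,.0633,.095]); BAR=np.array([.4428,-.0895,.124]); HINGE=BAR+.2695*U-.018*Z
def bar(th):
    a=np.arctan2(.018,.269)+th; return HINGE+.2696*(-np.cos(a)*U+np.sin(a)*Z)
E
python3 - <<'E'
from h import *
D=np.radians
P=np.array([.404,-.236,0])
for n,p,R in [("pick",P+.004*Z,Rt(D(-49),D(90))),("lift",P+.23*Z,Rt(D(-49),D(90))),("over",LEDGE+.14*Z,Rt(YAW,D(90))),("place",LEDGE+.004*Z,Rt(YAW,D(90)))]:
    q=ik(p,R); print(n,None if q is None else np.round(q,2))
for p0 in(30,45,60,75,90):
  for th in(0,25,55):
    for fol in (.0,.5,1.):
      pt=D(p0+fol*th); R=Rt(YAW,pt); q=ik(bar(D(th))+R[:,2]*.019,R); print(p0,th,fol,None if q is None else np.round(q,2))
E
```

```text
pick [ 0.64  0.47 -0.21  2.13  0.18  0.56 -0.55]
lift [ 0.69  0.12 -0.25  1.95  0.03  1.08 -0.42]
over [ 0.37  0.36 -0.68  1.7   0.25  1.16 -0.46]
place [ 0.33  0.52 -0.63  1.83  0.38  0.92 -0.56]
30 0 0.0 None
30 0 0.5 None
30 0 1.0 None
30 25 0.0 None
30 25 0.5 [-0.84 -0.34  0.89  2.54  1.73  0.22 -1.58]
30 25 1.0 [ 0.71 -0.12 -0.51  2.36 -0.39  0.3   0.44]
30 55 0.0 [-0.98 -0.33  0.99  2.38  2.13  0.26 -1.95]
30 55 0.5 [ 0.72 -0.02 -0.56  2.   -0.08  0.59  0.12]
30 55 1.0 [ 0.57  0.24 -0.54  1.63  0.13  1.22 -0.07]
45 0 0.0 None
45 0 0.5 None
45 0 1.0 None
45 25 0.0 [-0.89 -0.36  0.91  2.51  1.43  0.26 -1.28]
45 25 0.5 [ 0.73 -0.11 -0.54  2.32 -0.31  0.36  0.35]
45 25 1.0 [ 0.71 -0.02 -0.56  2.17 -0.05  0.64  0.1 ]
45 55 0.0 [ 0.65 -0.1  -0.47  2.17 -0.35  0.29  0.38]
45 55 0.5 [ 0.67  0.11 -0.58  1.8   0.07  0.94 -0.02]
45 55 1.0 [ 0.44  0.4  -0.45  1.43  0.16  1.52 -0.1 ]
60 0 0.0 None
60 0 0.5 None
60 0 1.0 None
60 25 0.0 [ 0.74 -0.09 -0.55  2.29 -0.24  0.42  0.28]
60 25 0.5 [ 0.7   0.01 -0.55  2.14 -0.02  0.69  0.07]
60 25 1.0 [ 0.63  0.13 -0.54  1.99  0.08  0.96 -0.03]
60 55 
[... 343 characters left out ...]
  2.11  0.    0.75  0.05]
75 25 0.5 [ 0.61  0.16 -0.53  1.95  0.09  1.01 -0.04]
75 25 1.0 [ 0.53  0.29 -0.48  1.81  0.13  1.25 -0.09]
75 55 0.0 [ 0.65  0.14 -0.58  1.77  0.09  1.   -0.03]
75 55 0.5 [ 0.42  0.42 -0.44  1.4   0.16  1.57 -0.1 ]
75 55 1.0 None
90 0 0.0 [ 0.58  0.29 -0.51  2.11  0.19  0.79 -0.13]
90 0 0.5 [ 0.58  0.29 -0.51  2.11  0.19  0.79 -0.13]
90 0 1.0 [ 0.58  0.29 -0.51  2.11  0.19  0.79 -0.13]
90 25 0.0 [ 0.6   0.18 -0.52  1.92  0.11  1.06 -0.05]
90 25 0.5 [ 0.51  0.32 -0.47  1.78  0.14  1.3  -0.09]
90 25 1.0 [ 0.42  0.45 -0.4   1.64  0.14  1.52 -0.11]
90 55 0.0 [ 0.53  0.29 -0.51  1.57  0.15  1.32 -0.09]
90 55 0.5 [ 0.33  0.58 -0.36  1.21  0.15  1.86 -0.1 ]
90 55 1.0 None
```

```bash
python3 - <<'E'
from h import *
D=np.radians; P=np.array([.404,-.236,0]); R=Rt(D(-49),D(90))
gripper_to(.06)
goto(P+.12*Z,R); movel(P+.004*Z,max_speed=.1); print(current_contact_force(),current_tool_pos())
gripper_to(.02); print(current_grip_width(),current_gripper_force())
movel(P+.23*Z,max_speed=.15); wait(.2)
print(current_t(),current_grip_width(),current_contact_force())
goto(LEDGE+.14*Z,Rt(YAW,D(90))); wait(.3)
print(current_t(),current_tool_pos(),current_grip_width())
for n in("top","side"):
    d=cam(n); c=current_tool_pos()
    print(n,"tcp px",proj(d,c),[(st[4],b,onz(d,b,.246)) for st,b in blobs(red(d),15)])
    u,v=proj(d,c).astype(int); cv2.imwrite(f"pics/{n}1.png",cv2.resize(d["image"][v-60:v+60,u-80:u+80,::-1],None,fx=4,fy=4))
E
python3 -c "
import cv2,numpy as np
cv2.imwrite('pics/b1.png',cv2.resize(np.hstack([cv2.imread('pics/top1.png'),cv2.imread('pics/side1.png')]),(800,300)))"
```

```text
[-0.08492231  0.54943675  0.33153507] [ 0.40427228 -0.23616658  0.00444868]
0.029631947786789792 30.000697374343872
6.1417 0.028808318943825108 [ 1.08890092 -0.50507174 -0.53816031]
7.725 [0.5670165  0.06260885 0.23509119] 0.02933088144225485
top tcp px [253.75611824 201.62128126] [(np.int32(25), array([218.4 ,  93.44]), array([0.83116378, 0.1528658 , 0.246     ]))]
side tcp px [268.47110893 189.834353  ] [(np.int32(64), array([266.59375 , 187.984375]), array([0.56910578, 0.07171958, 0.246     ]))]
```

View pics/b1.png

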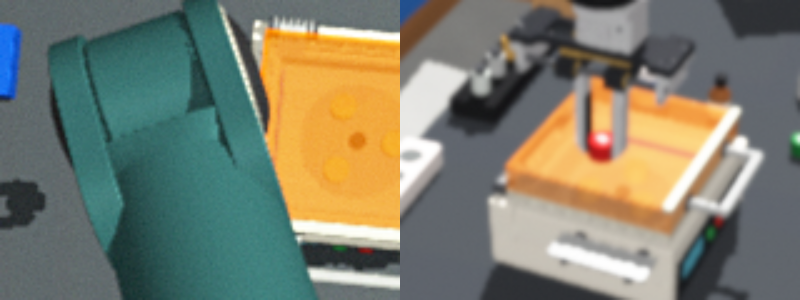

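The mount is held upright between the fingers, at about (267,188) in the side image, over the ledge. I'll lower it close to the ledge and check it against the ledge edges there.

Run:
```python
from h import *
movel(LEDGE+.014*Z,max_speed=.1); wait(.2)
d=cam("side"); c=np.array(current_tool_pos()); print(current_t(),c,current_contact_force())
V=np.array([-U[1],U[0],0])
for a in(-.06,.06):
  for b in(-.021,.021): print("ledge corner px",proj(d,LEDGE+a*U+b*V))
M=c*[1,1,0]+(c[2]-.004)*Z
print("exp bottom/top",proj(d,M),proj(d,M+.022*Z))
m=red(d); print([(st,b) for st,b in blobs(m,15)])
cv2.imwrite("pics/s2.png",cv2.resize(d["image"][180:260,215:325,::-1],None,fx=7,fy=7,interpolation=cv2.INTER_CUBIC))
```

```text
9.4833 [0.56712192 0.06328612 0.10926119] [-0.67317387 -0.2751566  -0.40441471]
ledge corner px [290.64591378 231.96487438]
ledge corner px [284.84823917 240.62571806]
ledge corner px [252.8024593  221.16171501]
ledge corner px [246.28153154 229.33739547]
exp bottom/top [268.38364438 227.82707657] [268.38423158 221.7143096 ]
[(array([263, 219,   9,  12,  54], dtype=int32), array([266.77777778, 225.72222222]))]
```

View pics/s2.png

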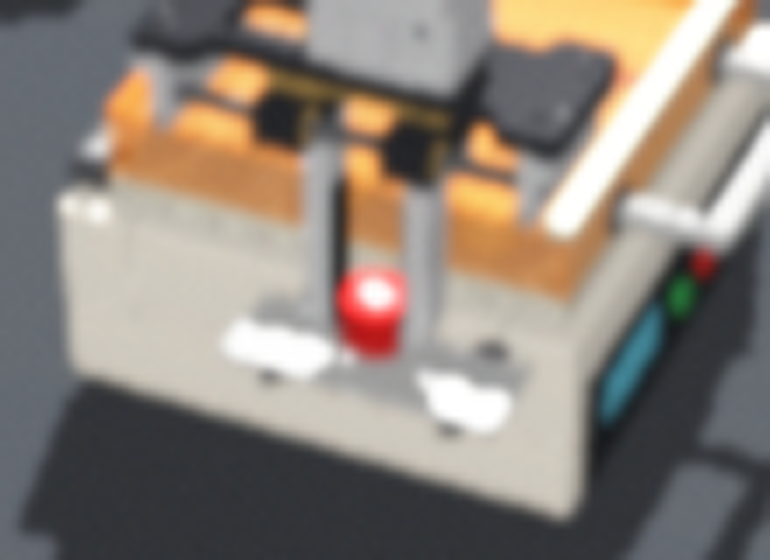

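In the side crop the mount's specimen is at about (377,293), which matches the expected (376,295). The ledge corners agree to about 2 px, so the mount is centred on the ledge and I can lower it.

Run:
```python
from h import *
movel(LEDGE+.0055*Z,max_speed=.03); wait(.15); f0=current_contact_force()[2]
for k in range(6):
    f=current_contact_force()[2]-f0; print(round(current_tool_pos()[2],5),round(f,2))
    if f>1.5: break
    movel(LEDGE+(.005-.0005*k)*Z,max_speed=.02); wait(.1)
gripper_to(.05); wait(.2)
p=np.array(current_tool_pos()); movel(p+.1*Z,max_speed=.08); movel(p+.16*Z,max_speed=.2)
d=cam("side"); print(current_t(),[(st,b) for st,b in blobs(red(d),15)])
cv2.imwrite("pics/s3.png",cv2.resize(d["image"][180:260,215:325,::-1],None,fx=7,fy=7,interpolation=cv2.INTER_CUBIC))
```

```text
0.10058 0.0
0.10002 -0.62
0.09948 0.05
0.09912 4.6
13.75 [(array([264, 224,  10,  10,  57], dtype=int32), array([268.05263158, 229.01754386]))]
```

View pics/s3.png

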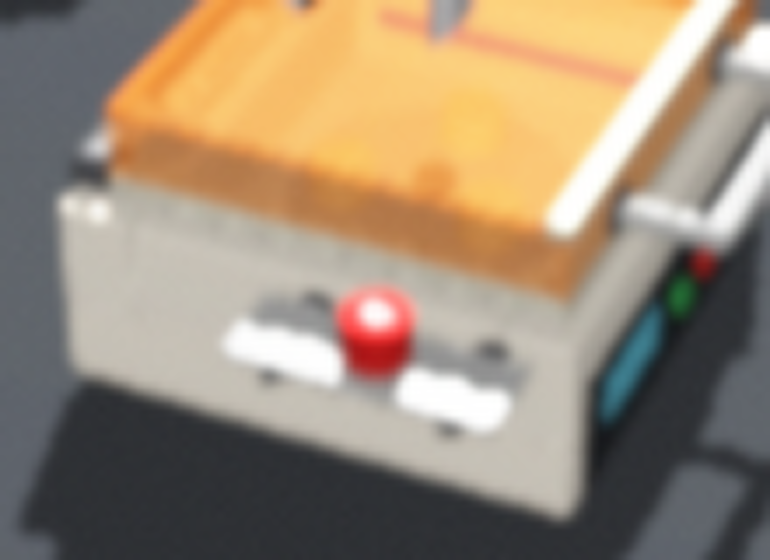

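The red mount stands upright on the ledge, at (375,330) in the crop, with the gripper clear of it. Next is the handle.

Run:
```python
from h import *
D=np.radians; R=Rt(YAW,D(75)); g=BAR+.019*R[:,2]
gripper_to(.045)
goto(g-.09*R[:,2],R); print(current_t(),current_tool_pos(),g-.09*R[:,2])
movel(g,max_speed=.1); wait(.2); f0=np.array(current_contact_force()); print("f before",f0)
d=cam("side"); cv2.imwrite("pics/s4.png",cv2.resize(d["image"][150:250,230:370,::-1],None,fx=5.5,fy=5.5,interpolation=cv2.INTER_CUBIC))
gripper_to(.008); wait(.2)
print(current_t(),current_grip_width(),current_gripper_force(),np.array(current_contact_force())-f0,current_tool_pos(),g)
```

```text
14.9667 [ 0.42544218 -0.08769763  0.19327808] [ 0.4244883  -0.08796232  0.19258073]
f before [0.18781496 0.559594   0.0011889 ]
17.075 0.013493114090404315 29.999492168426514 [ 5.38085945 -1.32167661 -1.47669298] [ 0.44827342 -0.08992322  0.10592397] [ 0.44770032 -0.08991149  0.10564741]
```

View pics/s4.png

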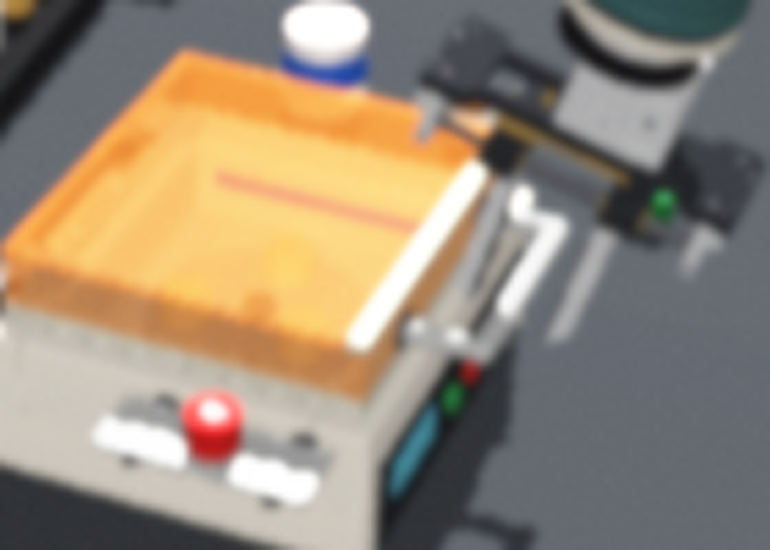

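The bar sits between the fingers, at about (515,270) in the crop, and is now gripped at 13.5 mm with low side force. I'll swing it up along the arc, watching the force.

Run:
```python
from h import *
D=np.radians
def to(th,sp):
    R=Rt(YAW,D(75+.5*th)); movel(bar(D(th))+.019*R[:,2],R,max_speed=sp)
def rep(th):
    p=np.array(current_tool_pos())-.019*np.array(current_eef_rot())[:,2]-HINGE
    a=np.degrees(np.arctan2(p[2],-p@U)-np.arctan2(.018,.269)); f=np.array(current_contact_force())
    print(th,round(a,2),"r",round(np.hypot(p[2],p@U),4),np.round(f,1),round(current_t(),1),round(current_grip_width(),4)); return np.linalg.norm(f)
for th in [4,8,12,16,20,24,28,32,36,40,43,46,48,50,52,54]:
    to(th,.06 if th<43 else .04)
    if rep(th)>35: print("STOP"); raise SystemExit
wait(.4); rep(54)
for th in [52,50,48,46.5,45]: to(th,.03); rep(th)
wait(.5); rep(45)
d=cam("side"); cv2.imwrite("pics/s5.png",cv2.resize(d["image"][90:290,190:450,::-1],None,fx=3,fy=3,interpolation=cv2.INTER_CUBIC))
```

```text
4 3.95 r 0.2695 [ 5.  -0.6 -3.2] 17.5 0.0131
8 7.9 r 0.2696 [ 5.4 -0.4 -3.5] 18.0 0.0135
12 11.86 r 0.2696 [ 4.6 -2.2 -3.9] 18.4 0.0132
16 15.85 r 0.2696 [ 4.6 -3.3 -3.5] 18.9 0.013
20 19.84 r 0.2696 [ 3.2 -4.1 -4.6] 19.4 0.0131
24 23.83 r 0.2698 [-1.  -4.4 -1.8] 19.8 0.0133
28 27.89 r 0.2699 [-5.6 -3.4  0.4] 20.3 0.0133
32 31.86 r 0.2701 [-8.1 -2.9  4.3] 20.7 0.013
36 35.86 r 0.2702 [-10.7  -1.8   6.4] 21.2 0.013
40 39.87 r 0.2704 [-12.9  -3.1   9.9] 21.7 0.0131
43 42.88 r 0.2705 [-14.5  -1.9  12. ] 22.1 0.0129
46 45.91 r 0.2706 [-14.3  -3.3  13.6] 22.6 0.0135
48 47.94 r 0.2708 [-14.8  -3.1  16.4] 23.0 0.013
50 49.96 r 0.2709 [-14.1  -4.   17.1] 23.4 0.013
52 51.99 r 0.271 [-14.9  -3.4  19.5] 23.8 0.0134
54 54.0 r 0.2711 [-14.5  -3.8  18.8] 24.2 0.0129
54 53.98 r 0.2711 [-12.8  -3.1  19.3] 24.6 0.0128
52 51.97 r 0.2711 [-13.5  -3.1  17.9] 25.0 0.0132
50 49.97 r 0.271 [-13.9  -3.7  18.5] 25.5 0.0129
48 47.97 r 0.271 [-14.6  -3.1  17.7] 25.9 0.0129
46.5 46.46 r 0.2709 [-14.6  -2.3  17.3] 26.3 0.0133
45 44.95 r 0.2708 [-15.4  -2.   15.9] 26.7 0.0134
45 44.96 r 0.2708 [-14.7  -3.2  16.6] 27.2 0.013
```

View pics/s5.png

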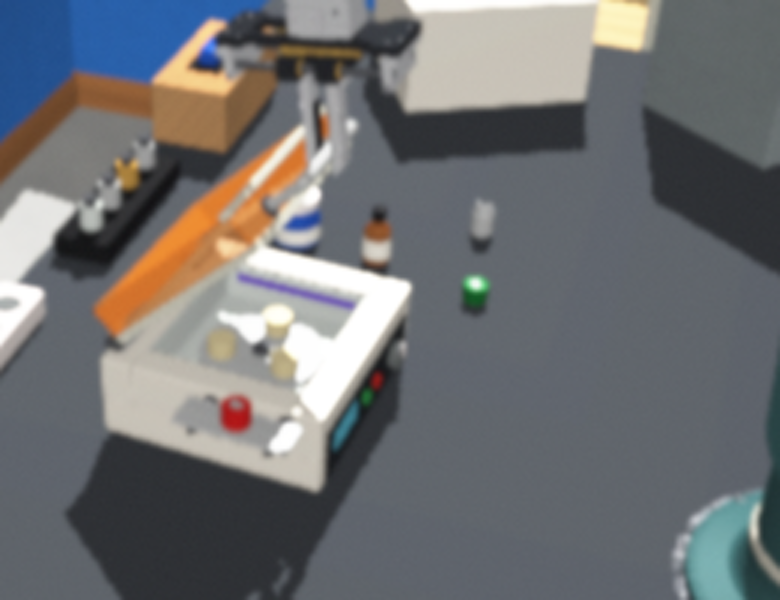

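The hood is open to about 45° with the bar still gripped (at about (320,165)), and red is upright on the ledge at (236,412). I'll ease off the ~20 N of radial preload left by my hinge estimate, then hand in.

Run:
```python
from h import *
n=-np.cos(np.radians(48.8))*U+np.sin(np.radians(48.8))*Z
R=Rt(YAW,np.radians(97.5)); b=bar(np.radians(45))+.019*R[:,2]
for k in(.001,.002,.003):
    movel(b+k*n,R,max_speed=.01); wait(.15); f=np.array(current_contact_force())@n; print(k,f,current_tool_pos())
    if f<8: break
wait(.5); print(current_t(),current_grip_width(),np.abs(current_dq()).max())
print(finish_job())
```

```text
0.001 9.745923907500496 [ 0.53113947 -0.09702725  0.29109617]
0.002 -5.581480205801829 [ 0.53121639 -0.09705117  0.2912868 ]
28.5667 0.013249535213184388 0.0016166482199967554
the job is handed in; nothing more can be done
None
```

The job is handed in at 28.6 s: the red mount stands upright and released on the ledge, and the arm is holding the hood still by its handle at about 45° (from arm position, not checked in the images), after raising it to about 54° and easing it back.

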